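Tip the power supply onto its base and push it against the stop rail

TASK

The power supply is standing on its rear end on the black test mat. Push it over, away from the aluminium stop rail, so that it lies on its base with its cover up and its socket-and-fan face looking away from the rail; then push it along the mat until its rear sits flush against the rail, with no part over the sides of the mat. Only push it: do not take it between the fingers or lift it, and leave the other things where they are.

Things in the scene. Friction and masses are not known exactly. Their poses are not given: they have to be found in the camera images.
- power_supply: Grey steel power supply, a box 105 x 130 x 64 mm, 0.6 to 1.1 kg. Origin: centre of its base. Own axes: z from base to cover (0 to 64 mm); -x to the face with mains socket and round fan grille (x = -50 mm); +x to the plain rear (x = +55 mm); y along the width (+-65 mm). At the start it stands on its rear, 105 mm tall: -x up, z level towards the rail (within 0.15 rad).
- psu_rear (a point): Centre of the plain rear face of the power supply (in its frame x 55, y 0, z 32 mm); the face that must end against the rail.
- psu_socket_face (a point): Centre of the socket-and-fan face of the power supply (in its frame x -50, y 0, z 32 mm). Up at the start; looking away from the rail at the end. At the start the cover is 5 to 55 mm from the rail's inner face.
- psu_heel (a point): Middle of the edge between base and rear (in the power supply's frame x 55, y 0, z 0 mm). It stays on the mat as the power supply tips about it and slides. Pushed on the cover near the top, the power supply tips about this edge, passes its balance at about 31 degrees and falls onto its base; pushed low it slides instead.
- bay: Fixed test bay: black rubber mat, 280 mm (own x) by 190 mm (own y), 6 mm thick, with an aluminium stop rail across its whole +x end. Rail 15 mm thick, top 30 mm above the table, its inner face at x = +125 mm. Origin: middle of the mat's underside, on the table. Own x points along the mat to the rail, z up.
- rail_face (a point): Middle of the rail's inner face (in the bay's frame x 125, y 0, z 18 mm).
- flask: Dark blue drinking flask at the front left of the table, 66 mm wide, 190 mm tall, standing; loose bystander. Origin: centre of its foot, z up.
- torch: Black work torch left of the mat, 39 mm wide, 154 mm tall, standing; loose bystander. Origin: centre of its foot, z up.
- disk_small: Small hard disk, 70 x 100 x 10 mm, lying flat; loose bystander. Origin: centre of its underside.
- plug: Beige connector hood, 58 x 52 x 17 mm, lying flat; loose bystander. Origin: centre of its underside.
- fan: Black case fan, 80 x 80 x 25 mm, lying flat; loose bystander. Origin: centre of its underside.
- tape: Roll of tan tape, 96 mm across, 24 mm high, lying flat; loose bystander. Origin: centre of its underside.

How it is judged:
By the outcome, as a careful person would: the job done as asked, in the order asked, and still so for the second after the job is handed in, with the robot touching nothing.
It also fails if it takes over 40 s, if anything falls off the work surface, if the arm or the gripper's body presses on something with over 40 N, if the wrist force passes 120 N, or if a joint passes its speed limit or range.

ROBOT

A 7-joint arm with a two-finger parallel gripper is mounted at the origin on a cart in front of the work surface, level with it; the furniture and walls round the work are solid. World frame = base frame: x ahead of the robot, y to its left, z up, the work surface at z = 0. Lengths are in mm, angles in rad, forces in N, time in s.
With the tool pointing down it reaches from about 400 to 750 mm from the base axis. Payload 19.5 kg.
Tool frame: the origin (TCP) lies between the finger pads; the fingertips stand 19 mm ahead of it and the grasp point (between the pads) is the TCP; z points along the fingers, y is the line along which they close (so a half turn about z gives the same grasp; the last joint's range is limited). The gripper opens to 85 mm and grips with 20 to 120 N. Pads are 22 mm wide; open, the fingers measure 114 mm over their backs; the gripper's body (76 mm by 85 mm) begins 54 mm behind the grasp point. The pads swing forward as they close: fully open they stand 13 mm farther back than shut.
Start: joints at [-1.26, 0.707, -0.028, 1.485, 0.022, 0.951, -0.075], TCP at [198.665, 539.564, 250.268] pointing down, gripper open.
Joint ranges: [-2.71, 2.71], [-0.32, 2.16], [-1.57, 1.52], [0, 2.45], [-1.46, 4.6], [0, 2.02], [-2.83, 2.83]. Speed limits (rad/s): [1.89, 1.89, 2.57, 2.57, 3.01, 3.01, 3.01].

INTERFACE

Orientations are given as a unit quaternion [x, y, z, w].
In Python, from rig import bot gives the robot as it stands.
- The arm moves only by the tool move_arm, never from a script. Its argument "steps" is a list of rows, each a list of 6 numbers: the shift along the tool's x, y, z in cm, then the turn, a rotation vector about the tool's x, y, z in degrees. In form: [[dx, dy, dz, ax, ay, az], ...]. A call has 1 to 5 rows; each row shifts and turns the commanded pose from where the row before left it, along the tool's axes as they then stand; what a row does not reach is not made up. A row lasts 1/8 s, in which the tool goes at most 62.5 mm and 10.7 degrees, less where a joint would pass 70% of its speed; a pose out of reach is approached as far as the arm can. A call is refused whole if a number of a shift passes 6.25 or a number of a turn 10.7, either way. A call with a gripper value outside its range is refused whole. "grip" is the finger opening in cm, from 0 to 8.54, set as the call begins (left out, the last holds). The fingers move at their own pace and stop on an object; "force" is the grip in N (left out, the last holds). Time passes only in rows, so rows that do not move let the fingers close. It gives the time, the measured TCP pose, the force, the opening and the grip force at its end, in the units of the state.
- bot.state(): the state, without advancing time (a new reading comes with each control period).
- bot.read_camera(name): name is "scene" or "top" or "wrist"; returns the picture (420x560x3 uint8, red, green, blue); there is no depth.
- bot.get_calibration(name): a dict with "camera_matrix" (3x3 intrinsics, pixels), "xyz" and "attitude" of the camera in the world. Camera axes: x right, y down, z forward; pixel columns grow to the right and rows downward; lengths in mm; the calibration is good to about 2 mm. A picture is of the moment at which its call begins: read the wrist's pose just before it. get_calibration takes no time and is no camera call; for the wrist camera it gives the pose at the moment of the call.
- bot.close_job(): hands the job in; it is judged then, once.
Trained networks look in the newest picture that a camera, given by its name, has taken for a name from the list of things; names that differ only in an ending like _2 or _b are one class to them, and where a whole thing is asked for, a point or a joint stands for the part that bears it (a point fixed in the world has none). Each returns a list of dicts, best first, with "conf" (0 to 1); they miss things now and then, are a little off and sometimes report something else, mostly with a low value. They report only what shows in the picture. A call takes as long as a camera call.
- bot.masks_of(camera, name): "pixels" (420x560 bool, what is visible of it) and "rect" ([left, top, right, bottom] in pixels, round what is visible of it).
- bot.pinpoint(camera, name): "pixel" ([column, row] in pixels: a listed point, or the origin of a listed thing).
The state is a dict: "time_s": time; "joint_pos": joint angles; "qvel": joint speeds; "joint_torque": joint torques, N m; "ee_pos": TCP position; "tcp_rot": TCP orientation; "contact_force": force on the tool from outside, world axes, zero at the start; "ft_torque": the same for the moment, N m; "grip_width": opening from 0.0 (shut) to 1.0 (fully open); "finger_force": force on a finger pad.
Only numpy, scipy, OpenCV 4.12 (cv2) and the standard library are available. Lean on these libraries where they do the work, as an engineer would, in place of code of your own. Each camera call takes 0.05 s, during which the arm holds its last target. There are 200 camera calls.

## Working session

There is one attempt and no reset: what is moved stays moved. The work goes in short steps, Python scripts to look and compute and a tool call to move; the robot and the scene stay as the last step left them, time stands still between calls to the robot, and variables do not carry over. Pictures are saved under pics/ and viewed, at most 10 in all, crops included, and the job is handed in when it is done.

Besides the shell and the picture viewer there is one more tool, called after ">>>" as a command line: name --pt "numbers of a row" for each row, then --argument value for the rest. move_arm: Moves the arm, as the interface text tells. Its arguments: {"type":"object","properties":{"steps":{"type":"array"},"grip":{"type":"number"},"force":{"type":"number"}},"required":["steps"]}

```bash
mkdir -p pics; cat > h.py <<'E'
from rig import bot
import numpy as np, cv2
from scipy.spatial.transform import Rotation as R
def cal(n):
    c=bot.get_calibration(n);K=np.array(c["camera_matrix"]);a=np.array(c["attitude"])
    Rm=R.from_quat(a).as_matrix() if a.size==4 else a.reshape(3,3)
    return K,np.array(c["xyz"],float),Rm
def toworld(n,px,z):
    K,t,Rm=cal(n);d=Rm@np.linalg.inv(K)@np.array([px[0],px[1],1.])
    return t+d*(z-t[2])/d[2]
def topix(n,P):
    K,t,Rm=cal(n);p=K@(Rm.T@(np.array(P,float)-t));return p[:2]/p[2]
def save(n,f):
    im=bot.read_camera(n);cv2.imwrite("pics/"+f,im[:,:,::-1]);return im
E
python3 - <<'E'
from h import *
a=save("scene","s1.png");b=save("top","t1.png")
cv2.imwrite("pics/both.png",cv2.resize(np.vstack([a,b])[:,:,::-1],None,fx=.7,fy=.7))
for n in("scene","top"): print(n,bot.get_calibration(n))
for nm,z in [("rail_face",18),("bay",0),("psu_socket_face",111),("power_supply",58),("flask",0),("torch",0),("disk_small",0),("plug",0),("fan",0),("tape",0)]:
    for n in("top","scene"):
        r=bot.pinpoint(n,nm)
        if r: print(nm,n,r[0]["pixel"],round(r[0]["conf"],2),toworld(n,r[0]["pixel"],z).round())
print(bot.state())
E
```

```text
scene {'camera_matrix': array([[449.09664446,   0.        , 279.54685122],
       [  0.        , 449.09664446, 206.33766943],
       [  0.        ,   0.        ,   1.        ]]), 'xyz': array([ -28.19451562, 1088.84822542, 1169.48048828]), 'attitude': array([-0.21248553,  0.89753752, -0.37579814,  0.08973328])}
top {'camera_matrix': array([[488.49919307,   0.        , 277.2303713 ],
       [  0.        , 488.49919307, 212.97810165],
       [  0.        ,   0.        ,   1.        ]]), 'xyz': array([ 134.85333081,  103.48545963, 1584.38032941]), 'attitude': array([ 0.7115726 , -0.69583528,  0.07603877, -0.0607932 ])}
rail_face top [173.3, 200.4] 0.61 [476. 413.  18.]
rail_face scene [232.8, 280.6] 0.83 [480. 406.  18.]
bay top [211.4, 211.1] 0.95 [447. 290.   0.]
bay scene [256.8, 261.1] 0.76 [458. 292.   0.]
psu_socket_face top [189.2, 198.4] 0.85 [463. 346. 111.]
psu_socket_face scene [241.6, 250.9] 0.8 [472. 354. 111.]
power_supply top [203.4, 202.0] 0.59 [465. 309.  58.]
power_supply scene [248.8, 253.3] 0.59 [472. 315.  58.]
flask top [131.4, 233.3] 0.73 [367. 546.   0.]
flask sc
[... 394 characters left out ...]
8, -0.02757572,  1.48462618,  0.02200688,
        0.95092519, -0.07550314]), 'qvel': array([-1.44414630e-03, -6.54461699e-04, -7.26156362e-04, -3.66560918e-04,
        5.29307744e-07,  5.53616185e-04, -7.34007661e-04]), 'joint_torque': array([ 1.91015715e-03, -8.82994652e+01,  1.23469211e+00, -2.36361837e+01,
        1.70417171e-02,  2.17868583e-03, -1.27863501e-05]), 'ee_pos': array([198.6669394 , 539.54373995, 250.26635446]), 'tcp_rot': array([ 1.75498341e-01,  9.84479724e-01, -7.46555152e-05, -2.44828862e-06]), 'contact_force': array([ 0.57218012, -0.26428875,  0.12776432]), 'ft_torque': array([ 0.02625488, -0.04034572,  0.0299439 ]), 'finger_force': 0.0, 'grip_width': 0.9995964899327449}
```

View pics/t1.png

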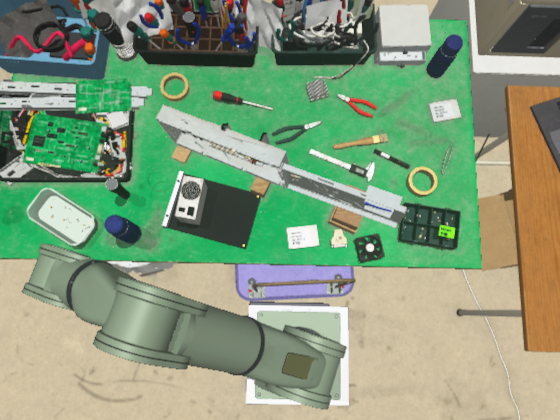

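View pics/s1.png

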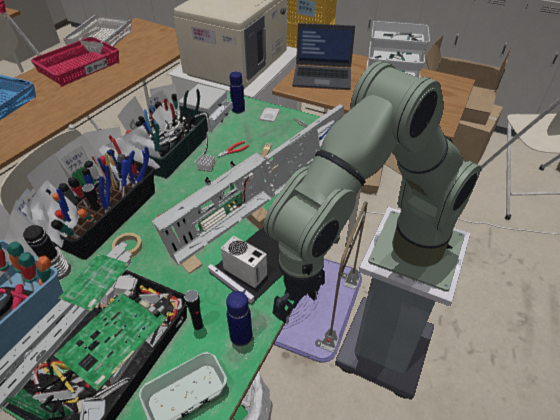

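The top view shows the rail at left (175,205), the supply standing at (190,195) with its fan up, and the mat's right corners near (260,193) and (246,245). Next I'll get the precise bay and supply pose.

```bash
python3 - <<'E'
from h import *
im=cv2.imread("pics/t1.png");c=im[160:260,140:280]
cv2.imwrite("pics/c1.png",cv2.resize(c,None,fx=5.6,fy=5.6,interpolation=cv2.INTER_CUBIC))
m=bot.masks_of("top","bay") or []
bot.read_camera("top")
for nm in("bay","power_supply"):
    r=bot.masks_of("top",nm)
    if r:
        p=r[0]["pixels"].astype(np.uint8);q=cv2.findNonZero(p);h=cv2.convexHull(q)
        print(nm,r[0]["conf"],p.sum(),r[0]["rect"]);b=cv2.boxPoints(cv2.minAreaRect(h))
        print([toworld("top",x,6 if nm=="bay" else 111).round(0)[:2].tolist() for x in b],b.round(1).tolist())
        e=cv2.approxPolyDP(h,3,True)[:,0];print([(x.tolist(),toworld("top",x,6).round()[:2].tolist(),toworld("top",x,111).round()[:2].tolist()) for x in e])
E
```

```text
bay 0.56 3545 [160.5, 172.7, 256.9, 250.6]
[[396.0, 447.0], [583.0, 405.0], [505.0, 127.0], [321.0, 176.0]] [[161.89999389648438, 225.0], [178.39999389648438, 169.89999389648438], [261.20001220703125, 194.8000030517578], [244.6999969482422, 249.8000030517578]]
[([259, 196], [501.0, 134.0], [477.0, 132.0]), ([244, 247], [330.0, 178.0], [317.0, 173.0]), ([163, 224], [399.0, 444.0], [382.0, 421.0]), ([181, 171], [580.0, 396.0], [550.0, 377.0])]
power_supply 0.81 1182 [175.7, 177.9, 206.9, 227.4]
[[395.0, 391.0], [542.0, 368.0], [525.0, 287.0], [379.0, 311.0]] [[173.5, 219.89999389648438], [183.6999969482422, 173.6999969482422], [209.60000610351562, 179.5], [199.3000030517578, 225.60000610351562]]
[([203, 178], [558.0, 322.0], [529.0, 307.0]), ([207, 191], [513.0, 306.0], [488.0, 293.0]), ([200, 222], [409.0, 324.0], [391.0, 310.0]), ([183, 222], [407.0, 380.0], [389.0, 361.0]), ([175, 214], [433.0, 407.0], [414.0, 387.0]), ([183, 178], [556.0, 388.0], [528.0, 369.0])]
```

View pics/c1.png

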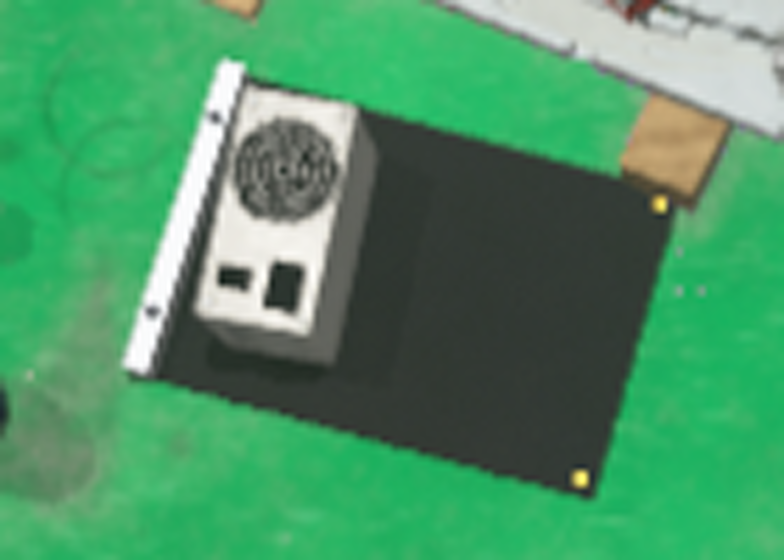

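The crop shows rail ends (222,60)/(125,370), mat far corners (676,195)/(592,497), and the supply's top face corners (245,90), (357,105), (308,333), (197,315).

```bash
cat > geo.py <<'E'
from h import *
from scipy.optimize import least_squares
f=lambda u:(np.array(u,float)+.5)/5.6+[140-.5,160-.5]
E
python3 - <<'E'
from geo import *
obs=[((-140,-95,6),(592,497)),((-140,95,6),(676,195)),((125,95,30),(245,68)),((140,95,30),(222,60)),((140,-95,30),(125,370)),((125,-95,30),(150,375))]
# decide handedness: bay x -> rail (+Y world), y = left of x => toward -X world
for s in(1,-1):
  def T(p,P): c,n=np.cos(p[2]),np.sin(p[2]);return [p[0]+c*P[0]-n*P[1],p[1]+n*P[0]+c*P[1],P[2]]
  g=lambda p:np.concatenate([topix("top",T(p,(P[0],s*P[1],P[2])))-f(u) for P,u in obs])
  r=least_squares(g,[450,290,1.4],x_scale=[1,1,.01]);print(s,r.x,r.x[2]*57.3,np.abs(r.fun).max())
  if s==-1:p=r.x
q=[(245,90),(357,105),(308,333),(197,315)]
W=np.array([toworld("top",f(u),111)[:2] for u in q]);print(W.round(1),[np.linalg.norm(W[i]-W[(i+1)%4]).round() for i in range(4)])
c,n=np.cos(p[2]),np.sin(p[2]);B=(W-p[:2])@np.array([[c,-n],[n,c]]);print(B.round(1),B.mean(0))
print("yaw",np.degrees(np.arctan2(*(B[0]-B[3])[[0,1]])),np.degrees(np.arctan2(*(B[1]-B[2])[[0,1]])))
print("xaxis",c,n)
print("tool x,y", R.from_quat(bot.state()["tcp_rot"]).as_matrix().round(3))
E
```

```text
1 [456.78085047 283.96721608   1.40556951] 80.53913311845291 60.09966884224593
-1 [449.29867385 285.26779257   1.33056433] 76.24133636911068 0.9564464784579059
[[535.3 368.5]
 [528.4 306.2]
 [399.3 326.5]
 [407.8 387.4]] [np.float64(63.0), np.float64(131.0), np.float64(61.0), np.float64(129.0)]
[[101.4 -63.8]
 [ 39.2 -71.8]
 [ 28.2  58.4]
 [ 89.3  64.6]] [64.50509448 -3.15086344]
yaw 174.6394363719051 175.1816887394291
xaxis 0.2379279629160707 0.9712828035451925
tool x,y [[-0.938  0.346 -0.   ]
 [ 0.346  0.938 -0.   ]
 [ 0.    -0.    -1.   ]]
```

```bash
cat > plan.py <<'E'
from h import *
import sys
def plan(P,yaw,n):
    s=bot.state();T=np.array(s["ee_pos"]);M=R.from_quat(s["tcp_rot"])
    y=np.radians(yaw);x=np.array([np.cos(y),np.sin(y),0]);z=np.array([0,0,-1.]);G=R.from_matrix(np.c_[x,np.cross(z,x),z])
    w=(M.inv()*G).as_rotvec();d=(np.array(P)-T)/n
    print("t",s["time_s"],"tcp",T.round(1),"F",np.array(s["contact_force"]).round(1),"turn",np.degrees(w).round(1))
    for i in range(n):
        A=M*R.from_rotvec(w*i/n);print((A.inv().apply(d)/10).round(2).tolist(),np.degrees(w/n).round(1).tolist())
def bay(x,y,z):
    return [449.3+.238*x-.971*y,285.3+.971*x+.238*y,z]
E
python3 -c "
from plan import *
print(bay(137.2,3.6,98));plan(bay(150,4.,250),81.6,9)"
```

```text
[478.45799999999997, 419.37800000000004, 98]
t 1.3 tcp [198.7 539.6 250.3] F [-0.6 -0.5  0. ] turn [-0.   0.  78.2]
[-3.36, -0.04, 0.0] [-0.0, 0.0, 8.7]
[-3.33, 0.47, 0.0] [-0.0, 0.0, 8.7]
[-3.22, 0.97, 0.0] [-0.0, 0.0, 8.7]
[-3.03, 1.44, 0.0] [-0.0, 0.0, 8.7]
[-2.78, 1.88, 0.0] [-0.0, 0.0, 8.7]
[-2.46, 2.28, 0.0] [-0.0, 0.0, 8.7]
[-2.09, 2.63, 0.0] [-0.0, 0.0, 8.7]
[-1.67, 2.91, 0.0] [-0.0, 0.0, 8.7]
[-1.21, 3.13, 0.0] [-0.0, 0.0, 8.7]
```

>>> move_arm --pt "-3.4 0 0 0 0 8.7" --pt "-3.3 0.5 0 0 0 8.7" --pt "-3.2 1 0 0 0 8.7" --pt "-3 1.4 0 0 0 8.7" --pt "-2.8 1.9 0 0 0 8.7" --grip 8.5

```text
time_s: 1.92
ee_pos: [356.7, 480.1, 250.3]
tcp_rot: [0.53, 0.848, -0.0, -0.0]
contact_force: [-0.6, 0.3, -0.3]
grip_width: 0.992
finger_force: 0.0
```

>>> move_arm --pt "-2.5 2.3 0 0 0 8.7" --pt "-2.1 2.6 0 0 0 8.7" --pt "-1.7 2.9 0 0 0 8.7" --pt "-1.2 3.1 0 0 0 8.7" --pt "0 0 0 0 0 0"

```text
time_s: 2.55
ee_pos: [482.8, 430.4, 249.8]
tcp_rot: [0.759, 0.651, -0.0, 0.001]
contact_force: [-0.7, 0.6, -1.0]
grip_width: 0.998
finger_force: 0.0
```

```bash
python3 -c "
from plan import *
plan(bay(142,4.,98),81.6,4)
save('wrist','w1.png')
print(bot.get_calibration('wrist'))
for nm,P in dict(cov1=(101.4,-63.8,111),cov2=(89.3,64.6,111),rail1=(125,-95,30),rail2=(125,95,30)).items(): print(nm,topix('wrist',bay(*P)).round())
"
```

```text
t 2.55 tcp [482.8 430.4 249.8] F [-0.7  0.6 -1. ] turn [ 0.   0.1 -0.4]
[-0.16, -0.07, 3.8] [0.0, 0.0, -0.1]
[-0.16, -0.07, 3.8] [0.0, 0.0, -0.1]
[-0.17, -0.07, 3.8] [0.0, 0.0, -0.1]
[-0.17, -0.07, 3.8] [0.0, 0.0, -0.1]
{'camera_matrix': array([[357.81240347,   0.        , 277.6177403 ],
       [  0.        , 357.81240347, 216.54565064],
       [  0.        ,   0.        ,   1.        ]]), 'xyz': array([493.83353343, 508.66543294, 374.7724605 ]), 'attitude': array([ 0.98539806, -0.07421979, -0.0123088 ,  0.15274351])}
cov1 [354. 273.]
cov2 [196. 274.]
rail1 [372. 218.]
rail2 [184. 202.]
```

View pics/w1.png

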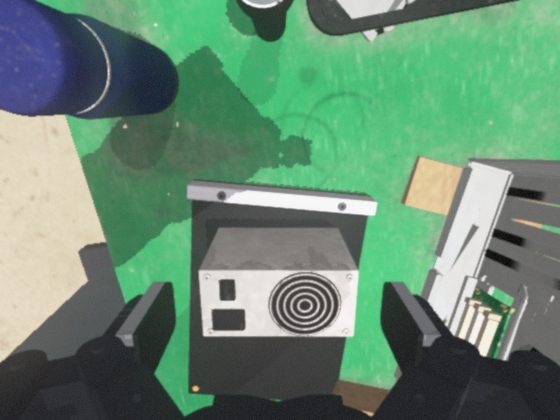

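The wrist view shows the supply's cover edge at row 269 (cols 200–357), centred between the fingers, with the rail at rows 185–213. This agrees with the estimate; the chassis at right (430–475) is clear.

```bash
python3 -c "
from plan import *
for px in [(470,160),(435,270),(400,380)]:
  for z in (0,60,120): print(px,z,toworld('wrist',px,z).round()[:2])
"
```

```text
(470, 160) 0 [684. 422.]
(470, 160) 60 [653. 436.]
(470, 160) 120 [623. 450.]
(435, 270) 0 [645. 300.]
(435, 270) 60 [621. 333.]
(435, 270) 120 [597. 367.]
(400, 380) 0 [598. 150.]
(400, 380) 60 [581. 207.]
(400, 380) 120 [565. 265.]
```

>>> move_arm --pt "-0.1 0 5 0 0 0" --pt "-0.2 0 5 0 0 0" --pt "-0.2 -0.1 5 0 0 0" --pt "0 0 0 0 0 0"

```text
time_s: 3.1
ee_pos: [477.3, 426.8, 98.0]
tcp_rot: [0.757, 0.653, -0.003, -0.0]
contact_force: [-0.1, -0.1, 1.6]
grip_width: 0.998
finger_force: 0.0
```

>>> move_arm --pt "-1.2 0 0 0 0 0" --pt "-1.2 0 0 0 0 0" --pt "-0.8 0 0 0 0 0" --pt "-0.7 0 0 0 0 0" --pt "-0.7 0 0 0 0 0"

```text
time_s: 3.72
ee_pos: [472.6, 382.7, 101.3]
tcp_rot: [0.757, 0.653, 0.001, -0.0]
contact_force: [0.3, 6.0, 6.0]
grip_width: 0.996
finger_force: 3.1
```

>>> move_arm --pt "-0.7 0 0 0 0 0" --pt "-0.7 0 0 0 0 0" --pt "-0.7 0 0 0 0 0"

```text
time_s: 4.1
ee_pos: [469.4, 361.1, 100.9]
tcp_rot: [0.757, 0.653, 0.001, -0.0]
contact_force: [0.2, 3.0, 4.2]
grip_width: 0.996
finger_force: 2.0
```

```bash
python3 -c "
from plan import *
a=save('wrist','w2.png');b=save('top','t2.png')[150:270,130:290]
cv2.imwrite('pics/m2.png',np.hstack([cv2.resize(a,(400,300)),cv2.resize(b,(400,300))])[:,:,::-1])
"
```

```text
(no output)
```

View pics/m2.png

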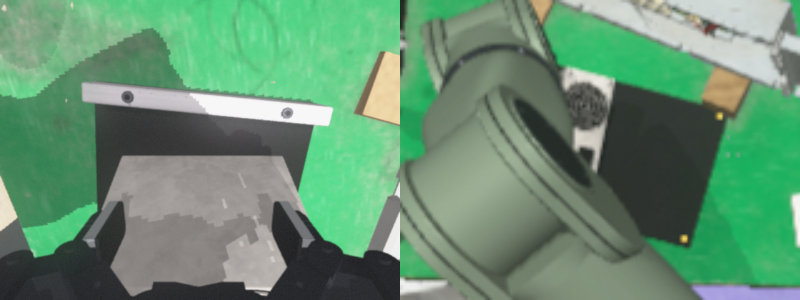

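The cover is tilted and fully visible between the fingers, and the supply is tipping about its heel with low force, so I'll continue.

>>> move_arm --pt "-0.7 0 0 0 0 0" --pt "-0.7 0 0 0 0 0" --pt "-0.7 0 0 0 0 0" --pt "-0.5 0 0 0 0 0" --pt "-0.5 0 0 0 0 0"

```text
time_s: 4.82
ee_pos: [464.6, 329.8, 100.2]
tcp_rot: [0.758, 0.653, -0.0, 0.0]
contact_force: [-0.1, -0.4, -0.0]
grip_width: 1.001
finger_force: 0.0
```

>>> move_arm --pt "0 0 0 0 0 0" --pt "0 0 0 0 0 0"

```text
time_s: 5.08
ee_pos: [464.7, 330.4, 100.3]
tcp_rot: [0.758, 0.653, 0.0, -0.0]
contact_force: [0.3, -0.7, 0.5]
grip_width: 0.993
finger_force: 0.0
```

```bash
python3 -c "
from plan import *
a=save('wrist','w3.png');b=save('top','t3.png')[150:270,130:290]
cv2.imwrite('pics/m3.png',np.hstack([cv2.resize(a,(400,300)),cv2.resize(b,(400,300))])[:,:,::-1])
"
```

```text
(no output)
```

View pics/m3.png

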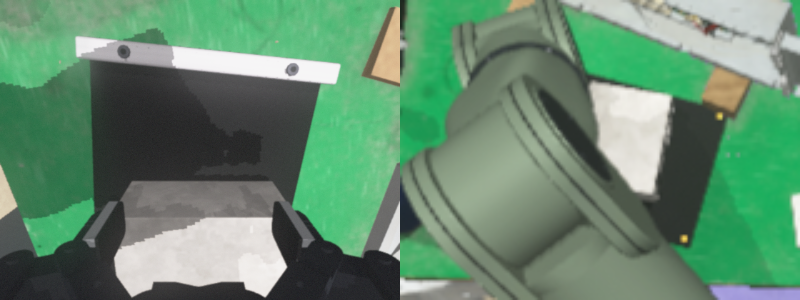

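It lies on its base with the cover up: rear upper edge at row 217 in the wrist view, cover's front corners at about (671,95) and (655,198) in the top crop. Now I'll measure its pose.

```bash
python3 -c "
from plan import *
ib=lambda W:((W[0]-449.3)*.238+(W[1]-285.3)*.971,-(W[0]-449.3)*.971+(W[1]-285.3)*.238)
for u in [(133,217),(272,217)]: print('rear',np.round(ib(toworld('wrist',np.array(u)*1.4,70)),1))
for u in [(271,95),(255,198)]: print('front',np.round(ib(toworld('top',np.array(u)/2.5+[130,150],70)),1))
print(np.round(ib(bot.state()['ee_pos']),1))
plan(bay(-112,3,130),79,6)
"
```

```text
rear [27.2 38.8]
rear [ 36.  -56.7]
front [-69.2 -80. ]
front [-86.1  53.1]
[47.5 -4.2]
t 5.175 tcp [464.7 330.4 100.3] F [ 0.2 -0.3  0.3] turn [ 0.  -0.   2.5]
[-2.64, -0.36, -0.5] [0.0, -0.0, 0.4]
[-2.64, -0.34, -0.5] [0.0, -0.0, 0.4]
[-2.64, -0.33, -0.5] [0.0, -0.0, 0.4]
[-2.64, -0.31, -0.5] [0.0, -0.0, 0.4]
[-2.64, -0.29, -0.5] [0.0, -0.0, 0.4]
[-2.65, -0.27, -0.5] [0.0, -0.0, 0.4]
```

>>> move_arm --pt "0 0 -3 0 0 0" --pt "-3 0.2 0 0 0 1" --pt "-4 0.2 0 0 0 1" --pt "-4 0.2 0 0 0 1" --pt "-3 0.2 0 0 0 2"

```text
time_s: 5.8
ee_pos: [448.0, 189.6, 130.4]
tcp_rot: [0.786, 0.618, -0.0, 0.0]
contact_force: [0.1, -0.1, -0.6]
grip_width: 0.996
finger_force: 0.0
```

>>> move_arm --pt "-2 0.2 0 0 0 0" --pt "0 0 0 0 0 0"

```text
time_s: 6.05
ee_pos: [445.7, 170.2, 130.5]
tcp_rot: [0.786, 0.618, -0.0, 0.0]
contact_force: [1.2, 0.8, 0.2]
grip_width: 0.994
finger_force: 0.0
```

```bash
python3 -c "
from plan import *
a=save('wrist','w4.png');b=save('top','t4.png')[150:270,130:290]
cv2.imwrite('pics/m4.png',np.hstack([cv2.resize(a,(400,300)),cv2.resize(b,(400,300))])[:,:,::-1])
plan(bay(-116,-9,40),76.24,4)
"
```

```text
t 6.15 tcp [445.7 171.8 130.3] F [0.6 0.4 0.1] turn [ 0.  -0.   0.3]
[-0.12, -0.36, 2.26] [0.0, -0.0, 0.1]
[-0.12, -0.36, 2.26] [0.0, -0.0, 0.1]
[-0.12, -0.36, 2.26] [0.0, -0.0, 0.1]
[-0.12, -0.36, 2.26] [0.0, -0.0, 0.1]
```

View pics/m4.png

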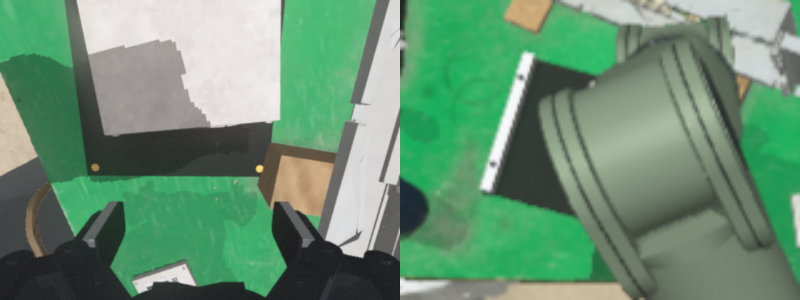

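The cover's front edge corners are at (105,135) and (278,123) in the left half; the wooden block begins at (262,205)/(280,143), right of the mat.

```bash
python3 -c "
from plan import *
ib=lambda W:((W[0]-449.3)*.238+(W[1]-285.3)*.971,-(W[0]-449.3)*.971+(W[1]-285.3)*.238)
for u,z in [((105,135),70),((278,123),70),((262,205),10),((280,143),30),((95,167),6),((260,169),6),((357,240),100),((330,295),100)]: print(u,np.round(ib(toworld('wrist',np.array(u)*1.4,z)),1))
"
```

```text
(105, 135) [-76.6  45.6]
(278, 123) [-67.1 -81.9]
(262, 205) [-166.9  -92.3]
(280, 143) [-92.8 -98.1]
(95, 167) [-125.7   83.6]
(260, 169) [-127.2  -88. ]
(357, 240) [-145.3 -136.9]
(330, 295) [-195.1 -125.6]
```

>>> move_arm --pt "0 -0.3 3 0 0 0" --pt "0 -0.2 3 0 0 0" --pt "0 -0.2 3 0 0 0" --pt "0 0 0 0 0 0"

```text
time_s: 6.65
ee_pos: [437.9, 173.3, 39.0]
tcp_rot: [0.785, 0.619, -0.001, -0.001]
contact_force: [-0.7, -0.0, 0.4]
grip_width: 1.0
finger_force: 0.0
```

>>> move_arm --pt "0.8 0 0 0 0 0" --pt "0.8 0 0 0 0 0" --pt "0.7 0 0 0 0 0" --pt "0.7 0 0 0 0 0" --pt "0.7 -0.1 0 0 0 0"

```text
time_s: 7.28
ee_pos: [445.9, 208.7, 40.6]
tcp_rot: [0.785, 0.619, -0.001, 0.0]
contact_force: [0.0, -6.8, 0.9]
grip_width: 0.993
finger_force: 3.5
```

>>> move_arm --pt "0.8 -0.1 0 0 0 0" --pt "0.8 -0.1 0 0 0 0" --pt "0.8 -0.1 0 0 0 0" --pt "0.8 -0.1 0 0 0 0" --pt "0.8 -0.1 0 0 0 0"

```text
time_s: 7.9
ee_pos: [450.8, 248.8, 40.6]
tcp_rot: [0.786, 0.619, -0.0, 0.0]
contact_force: [-1.0, -5.8, 0.5]
grip_width: 0.994
finger_force: 3.0
```

```bash
python3 -c "
from plan import *
ib=lambda W:((W[0]-449.3)*.238+(W[1]-285.3)*.971,-(W[0]-449.3)*.971+(W[1]-285.3)*.238)
a=save('wrist','w5.png')
cv2.imwrite('pics/m5.png',a[:,:,::-1])
s=bot.state();print(np.round(ib(s['ee_pos']),1),s['ee_pos'],s['contact_force'])
"
```

```text
[-33.8  -9.9] [450.84446662 250.07875572  40.54285238] [-0.07817951 -2.58346993 -0.42425106]
```

View pics/m5.png

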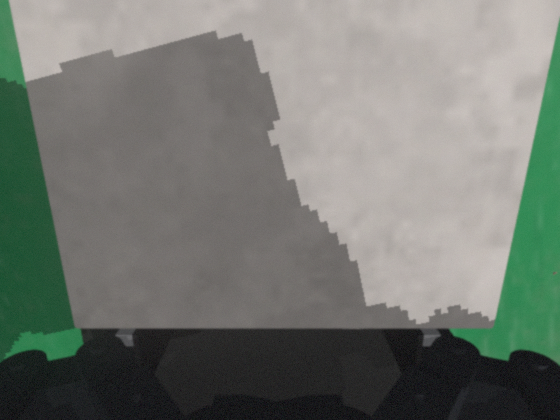

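The supply is now square to the fingers (front edge level at row 328, cols 75–495), with about 43 mm to go.

>>> move_arm --pt "0.8 -0.1 0 0 0 0" --pt "0.8 -0.1 0 0 0 0" --pt "0.8 -0.1 0 0 0 0" --pt "0.7 0 0 0 0 0" --pt "0.5 0 0 0 0 0"

```text
time_s: 8.57
ee_pos: [456.2, 284.3, 40.5]
tcp_rot: [0.786, 0.619, -0.001, 0.0]
contact_force: [-1.9, -7.7, 3.7]
grip_width: 0.993
finger_force: 3.7
```

>>> move_arm --pt "0.3 0 0 0 0 0" --pt "0.2 0 0 0 0 0" --pt "0.2 0 0 0 0 0"

```text
time_s: 8.95
ee_pos: [457.9, 290.8, 40.6]
tcp_rot: [0.786, 0.619, -0.001, 0.0]
contact_force: [-1.6, -8.7, 3.6]
grip_width: 0.994
finger_force: 3.7
```

>>> move_arm --pt "0.2 0 0 0 0 0" --pt "0.2 0 0 0 0 0"

```text
time_s: 9.2
ee_pos: [458.5, 293.7, 40.5]
tcp_rot: [0.786, 0.618, -0.002, 0.001]
contact_force: [-8.2, -20.3, 12.1]
grip_width: 0.995
finger_force: 10.9
```

>>> move_arm --pt "0.1 0 0 0 0 0" --pt "0.1 0 0 0 0 0"

```text
time_s: 9.45
ee_pos: [458.3, 293.9, 40.5]
tcp_rot: [0.786, 0.618, -0.003, 0.001]
contact_force: [-12.0, -28.9, 16.1]
grip_width: 1.001
finger_force: 15.7
```

>>> move_arm --pt "-0.3 0 0 0 0 0" --pt "-1 0 0 0 0 0" --pt "-3 0 0 0 0 0" --pt "-3 0 -2 0 0 0" --pt "0 0 -6 0 0 0"

```text
time_s: 10.07
ee_pos: [441.5, 223.6, 119.9]
tcp_rot: [0.786, 0.618, -0.002, -0.0]
contact_force: [0.8, 1.9, 0.8]
grip_width: 0.993
finger_force: 0.0
```

>>> move_arm --pt "0 0 -6 0 0 0" --pt "-3 0 -4 0 0 0" --pt "-3 0 0 0 0 0" --pt "-3 0 0 0 0 0" --pt "0 0 0 0 0 0"

```text
time_s: 10.7
ee_pos: [421.1, 137.2, 220.8]
tcp_rot: [0.786, 0.618, 0.0, 0.0]
contact_force: [0.5, 0.3, -0.5]
grip_width: 0.999
finger_force: 0.0
```

```bash
python3 -c "
from plan import *
a=save('wrist','w6.png');b=save('top','t6.png')[150:270,130:290]
cv2.imwrite('pics/m6.png',np.hstack([a[:,60:460],cv2.resize(b,(400,420))])[:,:,::-1])
"
```

```text
(no output)
```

View pics/m6.png

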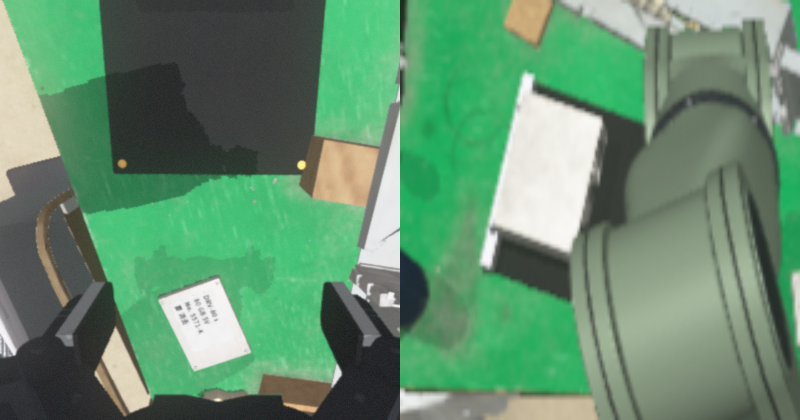

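The supply appears seated along the rail, with mat visible at both sides. I'll check flushness from above the rail.

>>> move_arm --pt "4 0 -3 0 0 0" --pt "5.5 0 -1 0 0 0" --pt "5.5 0 0 0 0 0" --pt "5.5 0 0 0 0 0" --pt "5 0 0 0 0 0"

```text
time_s: 11.42
ee_pos: [480.4, 389.8, 260.0]
tcp_rot: [0.785, 0.62, 0.0, -0.0]
contact_force: [0.5, -0.3, 0.1]
grip_width: 0.997
finger_force: 0.0
```

>>> move_arm --pt "3 0 0 0 0 0" --pt "0 0 0 0 0 0"

```text
time_s: 11.68
ee_pos: [487.0, 418.6, 259.0]
tcp_rot: [0.784, 0.62, -0.0, -0.0]
contact_force: [-1.3, 0.1, 0.8]
grip_width: 1.0
finger_force: 0.0
```

```bash
python3 -c "
from plan import *
a=save('wrist','w7.png')
print(bot.state()['ee_pos'])
for P in [(125,95,30),(125,-95,30),(125,70,70),(125,-60,70)]: print(P,topix('wrist',bay(*P)).round())
cv2.imwrite('pics/m7.png',cv2.resize(a[150:400,100:460],None,fx=2.2,fy=2.2)[:,:,::-1])
"
```

```text
[487.27082645 416.97292372 259.46117778]
(125, 95, 30) [179. 195.]
(125, -95, 30) [365. 196.]
(125, 70, 70) [195. 206.]
(125, -60, 70) [337. 207.]
```

View pics/m7.png

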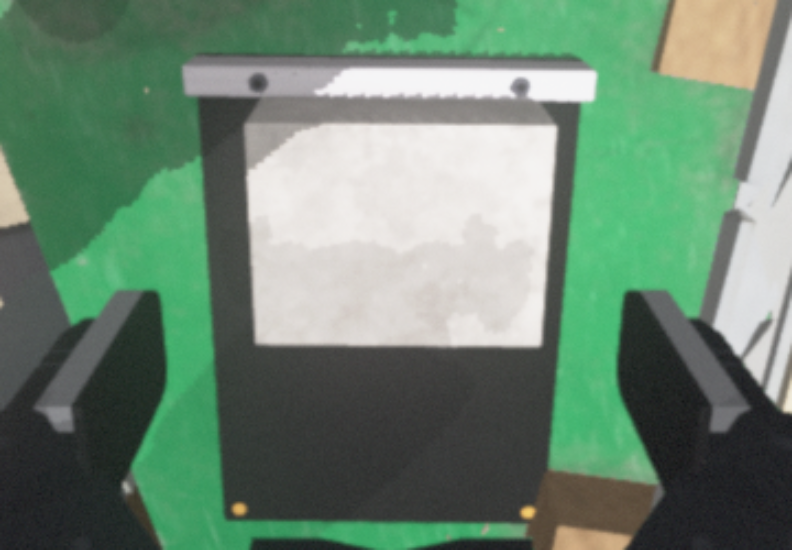

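The rear meets the rail without a gap, the cover edge (row 124, cols 246–556) runs parallel to it, and mat shows on both sides.

```bash
python3 -c "
from rig import bot
print(bot.close_job())"
```

```text
the job is handed in; nothing more can be done
None
```

The power supply was pushed over onto its base and slid until its rear sat flush against the rail, inside the sides of the mat and with nothing else touched, and I handed the job in (no verdict was returned).

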